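# Sweep the loose tube caps off the sampler deck into the tub

## Robot

A 7-joint arm with a two-finger parallel gripper is mounted at the origin on the work surface. World frame = base frame: x ahead of the robot, y to its left, z up, the work surface at z = 0. Lengths are in m, angles in rad, forces in N, time in s.
With the tool pointing down it reaches from about 0.425 to 0.925 m from the base axis. Payload 6.8 kg.
Tool frame: the origin (TCP) lies at the very end of the fingers, on their centre line; the grasp point (between the pads) lies 19 mm behind it (r.tcp_to_grasp is the distance from the TCP to the grasp point, in m); z points along the fingers, y is the line along which they close (so a half turn about z gives the same grasp; the last joint's range is limited). The gripper opens to 85 mm and grips with 20 to 120 N. Pads are 22 mm wide; open, the fingers measure 114 mm over their backs; the gripper's body (76 mm by 85 mm) begins 54 mm behind the grasp point. The pads swing forward as they close: fully open they stand 13 mm farther back than shut.
Start: joints at [-1.42, 0.477, 0.022, 1.555, -0.011, 1.109, -0.083], TCP at [0.173, 0.653, 0.231] pointing down, gripper open.
Joint ranges: [-2.96, 2.96], [-0.34, 2.1], [-1.41, 1.46], [0.24, 2.44], [-1.37, 4.51], [0.17, 1.92], [-2.96, 2.96]. Speed limits (rad/s): [2.39, 2.39, 3.14, 3.14, 3.14, 3.14, 3.14].

## Interface

Orientations are given as a rotation vector (axis times angle).
In Python, from bench import r gives the robot as it stands.
- The arm moves only by the tool step_arm, never from a script. Its argument "moves" is a list of rows, each a list of 7 numbers: the shift along the tool's x, y, z in mm, then the turn, a rotation vector about the tool's x, y, z in rad, then the finger opening in mm, from 0 to 85.4. A call has 1 to 8 rows; each row is the pose to reach, as a shift and turn from the pose commanded when the call began, along the tool's axes at that moment; what a row does not reach only later rows make up. A row lasts 1/10 s, in which the tool goes at most 50 mm and 8.59 degrees, less where a joint would pass 70% of its speed; a pose out of reach is approached as far as the arm can. A call with a gripper value outside its range is refused whole. The fingers move at their own pace and stop on an object; "grip_force" is the grip in N (left out, the last holds). Time passes only in rows, so rows that repeat a pose let the fingers close. It gives the time, the measured TCP pose, the force, the opening and the grip force at its end, in the units of the state.
- r.get_obs(): the state, without advancing time (a new reading comes with each control period).
- r.grab_frame(name): name is "side" or "top" or "wrist"; returns a dict with "image" (420x560x3 uint8, red, green, blue), "depth" (420x560 float32, m along the optical axis (not along the pixel's ray), 0 where there is no reading), "mtx" (3x3 intrinsics, pixels), "rvec" (rotation vector, rad) and "tvec" (3), from world to camera coordinates, as OpenCV has them. Camera axes: x right, y down, z forward; pixel columns grow to the right and rows downward; lengths in m; the calibration is good to about 2 mm. A picture is of the moment at which its call begins.
- r.hand_in(): hands the job in; it is judged then, once.
The state is a dict: "clock": time; "joints": joint angles; "qvel": joint speeds; "tau": joint torques, N m; "tcp_pos": TCP position; "orientation": TCP orientation; "contact_force": force on the tool from outside, world axes, zero at the start; "moment": the same for the moment, N m; "grip_width": finger opening in m; "gripper_force": force on a finger pad.
Only numpy, scipy, OpenCV 4.12 (cv2) and the standard library are available. Lean on these libraries where they do the work, as an engineer would, in place of code of your own. Each camera call takes 0.05 s, during which the arm holds its last target. There are 200 camera calls.

## Task

Clear the sampler deck: with the fingers closed, sweep the three loose blue screw caps lying flat on it along the deck and over its end into the plain open tub, so that all three end up inside the tub. Only push the caps, never pick them up, and leave the closed jars and the vial standing among them upright where they are.

Things in the scene. Friction and masses are not known exactly. Their poses are not given: they have to be found in the camera images.
- deck: white raised deck, fixed: a box 240 mm (x) by 320 mm (y), smooth flat top 50 mm above the bench. Lips 4 mm thick run along both long sides (x = -118, +118 mm), 8 mm above the top; the ends (y = -160, +160 mm) have none. At one end is the tub, at the other the rack. Origin: centre of its underside, on the bench. Place and yaw (up to 0.2 rad) vary.
- tub: plain collecting tub: open white undivided box, fixed, 240 mm (x) by 120 mm (y) by 46 mm high, walls and floor 4 mm. A long side stands 2 mm from one end of the deck (either one), parallel; its rim is 4 mm below the deck's top, so a cap pushed over the end drops in. Origin: centre of its underside, on the bench; axes parallel to the deck's.
- rack: white tube rack, fixed 2 mm from the other end of the deck: same outline as the tub but 70 mm high, 18 cells, six holding blue-capped tubes that reach 88 mm above the bench (38 mm above the deck). Leave alone. Origin: centre of its underside, axes parallel to the deck's.
- cap0_center (a point): a loose blue screw cap, a plain flat disc 34 mm in diameter and 14 mm high, 8 to 17 g, lying flat on the deck. This point is its centre, 7 mm above its underside (57 mm above the bench at the start).
- cap1_center (a point): a loose blue screw cap, a plain flat disc 34 mm in diameter and 14 mm high, 8 to 17 g, lying flat on the deck. This point is its centre, 7 mm above its underside (57 mm above the bench at the start).
- cap2_center (a point): a loose blue screw cap, a plain flat disc 34 mm in diameter and 14 mm high, 8 to 17 g, lying flat on the deck. This point is its centre, 7 mm above its underside (57 mm above the bench at the start).
- jar_a: a closed white plastic jar with a blue cap, 36 mm in diameter and 42 mm high, standing upright on the middle line of the deck; to be left alone. Origin at the centre of its underside, z up its axis.
- jar_b: a closed white plastic jar with a blue cap, 36 mm in diameter and 42 mm high, standing upright on the middle line of the deck; to be left alone. Origin at the centre of its underside, z up its axis.
- vial: closed amber glass vial with a blue cap, 24 mm in diameter, 46 mm high, upright between the two jars; leave alone. Origin: centre of its underside, z up. Jars and vial stand within 10 mm of the deck's long middle line (x = 0), the loose caps 50 to 82 mm to either side of it and within 90 mm of the middle in y: a free lane runs along each side of the deck.

How it is judged:
By the outcome, as a careful person would: the job done as asked, in the order asked, and still so for the second after the job is handed in, with the robot touching nothing.
It also fails if it takes over 51 s, if anything falls off the work surface, if the arm or the gripper's body presses on something with over 40 N, if the wrist force passes 120 N, or if a joint passes its speed limit or range.

## Working session

There is one attempt and no reset: what is moved stays moved. The work goes in short steps, Python scripts to look and compute and a tool call to move; the robot and the scene stay as the last step left them, time stands still between calls to the robot, and variables do not carry over. Pictures are saved under pics/ and viewed, at most 10 in all, crops included, and the job is handed in when it is done.

Besides the shell and the picture viewer there is one more tool, called as name(argument=value, ...) on one line, values as JSON. step_arm: Moves the arm, as the interface text tells. Its arguments: {"type":"object","properties":{"moves":{"type":"array","items":{"type":"array","items":{"type":"number"}}},"grip_force":{"type":"number"}},"required":["moves"]}

```bash
mkdir -p pics; python3 - <<'E'
from bench import r
import cv2
o=r.get_obs(); print({k:o[k] for k in('clock','tcp_pos','orientation','grip_width','joints')})
f=r.grab_frame("top"); cv2.imwrite("pics/top0.png",f["image"][:,:,::-1])
print(f["mtx"],f["rvec"],f["tvec"])
E
```

```text
{'clock': 0.0, 'tcp_pos': array([0.17260856, 0.65193513, 0.230306  ]), 'orientation': array([-4.05394228e-01, -3.11521489e+00,  2.90551758e-03]), 'grip_width': 0.08506480795555908, 'joints': array([-1.42008944,  0.47781432,  0.02233722,  1.55647544, -0.01150815,
        1.10928398, -0.08312589])}
[[519.51577518   0.         272.38456152]
 [  0.         519.51577518 209.9528351 ]
 [  0.           0.           1.        ]] [ 2.16202166 -2.20331896  0.0379808 ] [0.03124933 0.55572272 0.98494421]
```

View pics/top0.png

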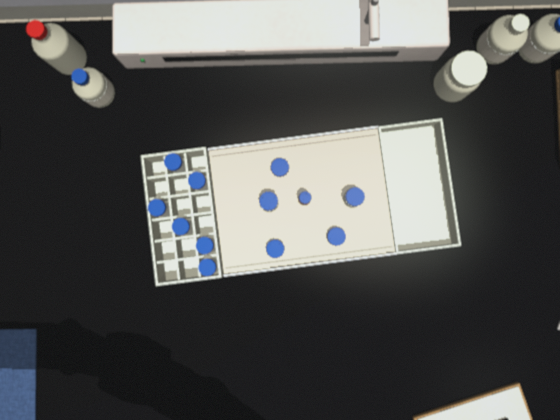

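The view shows the tub at the right and the rack at the left. The loose caps are at about (280,167), (275,248) and (336,236). The jars are at (268,201) and (354,197), with the vial at (305,198). Next I convert these to world and deck coordinates.

```bash
cat > h.py <<'E'
import numpy as np, cv2
from bench import r
def ray(f,uv,z):
    R=cv2.Rodrigues(np.array(f["rvec"],float))[0]; t=np.array(f["tvec"],float).ravel()
    c=-R.T@t; d=R.T@np.linalg.inv(f["mtx"])@np.array([uv[0],uv[1],1.]); return c+d*(z-c[2])/d[2]
def blobs(f,amin=40):
    h=cv2.cvtColor(f["image"],cv2.COLOR_RGB2HSV)
    m=cv2.inRange(h,(100,130,60),(130,255,255))
    n,_,s,c=cv2.connectedComponentsWithStats(m)
    return [(c[i],s[i,4]) for i in range(1,n) if 3000>s[i,4]>amin]
E
python3 - <<'E'
from h import *
f=r.grab_frame("top")
for c,a in blobs(f):
    d=f["depth"][int(c[1]),int(c[0])]
    R=cv2.Rodrigues(np.array(f["rvec"],float))[0]; t=np.array(f["tvec"],float).ravel()
    p=R.T@(np.linalg.inv(f["mtx"])@np.array([c[0],c[1],1])*d-t)
    print(c.round(1),a,'depth pt',p.round(4),'z64',ray(f,c,.064).round(4)[:2])
# white tub+rack+deck outline
h=cv2.cvtColor(f["image"],cv2.COLOR_RGB2HSV)
R=cv2.Rodrigues(np.array(f["rvec"],float))[0]; t=np.array(f["tvec"],float).ravel()
v,u=np.mgrid[0:420,0:560]
P=np.stack([u,v,np.ones_like(u)],-1)@np.linalg.inv(f["mtx"]).T*f["depth"][...,None]
W=(P-t)@R
m=((abs(W[...,2]-.05)<.006)&(f["depth"]>0)&(u>120)&(u<470)&(v>100)&(v<300)).astype(np.uint8)
n,l,s,c=cv2.connectedComponentsWithStats(m); i=1+np.argmax(s[1:,4]); 
pts=W[l==i][:,:2].astype(np.float32)
print(s[i]); rc=cv2.minAreaRect(pts); print(rc, cv2.boxPoints(rc))
# lips corners picks
for uv,z in [((209,148),.058),((378,127),.058),((396,252),.058),((222,275),.058),((442,120),.046),((460,245),.046)]: print(uv,ray(f,uv,z).round(4)[:2])
E
```

```text
[557.5  24. ] 51 depth pt [ 0.8664 -0.4858  0.1153] z64 [ 0.8873 -0.5135]
[79.4 76.4] 202 depth pt [0.7967 0.3592 0.1089] z64 [0.8114 0.377 ]
[172.8 161.6] 215 depth pt [0.6429 0.1971 0.0892] z64 [0.6468 0.2025]
[279.3 166.6] 206 depth pt [0.6329 0.0056 0.0662] z64 [0.6332 0.0056]
[196.5 180.3] 213 depth pt [0.6079 0.1544 0.0906] z64 [0.611  0.1588]
[354.6 196.4] 205 depth pt [ 0.5733 -0.1273  0.0921] z64 [ 0.5755 -0.1311]
[268.  200.6] 225 depth pt [0.5688 0.0268 0.09  ] z64 [0.5708 0.0275]
[304.5 197.2] 78 depth pt [ 0.573  -0.0382  0.0989] z64 [ 0.5758 -0.0396]
[156.6 207.3] 221 depth pt [0.5608 0.2266 0.0901] z64 [0.5625 0.233 ]
[180.3 226.1] 216 depth pt [0.5263 0.1844 0.0894] z64 [0.527  0.1894]
[335.9 236. ] 211 depth pt [ 0.5037 -0.095   0.0659] z64 [ 0.5037 -0.0952]
[204.3 245. ] 218 depth pt [0.4918 0.1422 0.0868] z64 [0.4916 0.1457]
[274.7 248.2] 224 depth pt [0.4835 0.0169 0.0612] z64 [0.4835 0.0169]
[206.9 266.8] 225 depth pt [0.4531 0.1372 0.0916] z64 [0.4517 0.1413]
[  207   118   254   158 20762]
((0.5780341029167175, -0.09266994893550873), (0.24012447893619537, 0.44506391882896423), 6.348540782928467) [[ 0.43410137  0.11522132]
 [ 0.4833149  -0.3271133 ]
 [ 0.72196686 -0.30056122]
 [ 0.67275333  0.1417734 ]]
(209, 148) [0.6717 0.1358]
(378, 127) [ 0.704  -0.1787]
(396, 252) [ 0.4725 -0.2046]
(222, 275) [0.4361 0.1146]
(442, 120) [ 0.717  -0.3007]
(460, 245) [ 0.4829 -0.3252]
```

```bash
cat >> h.py <<'E'
from scipy.spatial.transform import Rotation as Ro
C=np.array([.5711,-.0305]); d=np.array([.1106,-.9939]); e=np.array([.9939,.1106])
def go(s,ee,z,xy=None):
    "shift in mm and turn, tool axes, to deck coords s,e (m), height z, tool x along -d"
    o=r.get_obs(); R=Ro.from_rotvec(o["orientation"])
    p=np.r_[C+s*d+ee*e if xy is None else xy,z]
    T=np.stack([np.r_[-d,0],np.r_[-e,0] if np.cross(np.r_[-d,0],np.r_[-e,0])[2]<0 else np.r_[e,0],[0,0,-1]],1)
    print(p.round(3),(R.inv().apply(p-o["tcp_pos"])*1000).round(1),(R.inv()*Ro.from_matrix(T)).as_rotvec().round(3))
E
python3 - <<'E'
from h import *
go(0,0,.23,xy=[.5,.3])
E
```

```text
[0.5  0.3  0.23] [-406.6 -256.5    0.9] [-1.000e-03  1.000e-03  1.201e+00]
```

step_arm(moves=[[-407,-257,0,0,0,1.2,0],[-407,-257,0,0,0,1.2,0],[-407,-257,0,0,0,1.2,0],[-407,-257,0,0,0,1.2,0],[-407,-257,0,0,0,1.2,0],[-407,-257,0,0,0,1.2,0],[-407,-257,0,0,0,1.2,0],[-407,-257,0,0,0,1.2,0]])

```text
clock: 0.9
tcp_pos: [0.4459, 0.3577, 0.2312]
orientation: [-2.101, -2.336, 0.0]
contact_force: [0.3, -0.3, -0.3]
grip_width: 0.0001
gripper_force: 0.0
```

```bash
python3 - <<'E'
from h import *
print(r.get_obs()["tcp_pos"])
go(.012,-.074,.15); go(.012,-.074,.055)
E
```

```text
[0.44590496 0.35770447 0.23119668]
[ 0.499 -0.051  0.15 ] [-411.6    9.5   81.2] [-0.    -0.    -0.005]
[ 0.499 -0.051  0.055] [-411.6    9.5  176.2] [-0.    -0.    -0.005]
```

step_arm(moves=[[-412,9.5,60,0,0,-0.005,0],[-412,9.5,60,0,0,-0.005,0],[-412,9.5,60,0,0,-0.005,0],[-412,9.5,60,0,0,-0.005,0],[-412,9.5,60,0,0,-0.005,0],[-412,9.5,60,0,0,-0.005,0],[-412,9.5,60,0,0,-0.005,0],[-412,9.5,60,0,0,-0.005,0]])

```text
clock: 1.7
tcp_pos: [0.4981, -0.0345, 0.1734]
orientation: [-2.087, -2.348, -0.0]
contact_force: [1.3, 0.0, -0.4]
grip_width: 0.0003
gripper_force: 0.0
```

```bash
python3 - <<'E'
from h import *
print(r.get_obs()["tcp_pos"])
go(.012,-.074,.15); go(.012,-.074,.055)
f=r.grab_frame("wrist"); cv2.imwrite("pics/w1.png",f["image"][:,:,::-1])
E
```

```text
[ 0.49806378 -0.03447348  0.17339248]
[ 0.499 -0.051  0.15 ] [-16.1  -1.1  23.4] [ 0.    -0.     0.007]
[ 0.499 -0.051  0.055] [-16.2  -1.1 118.4] [ 0.    -0.     0.007]
```

View pics/w1.png

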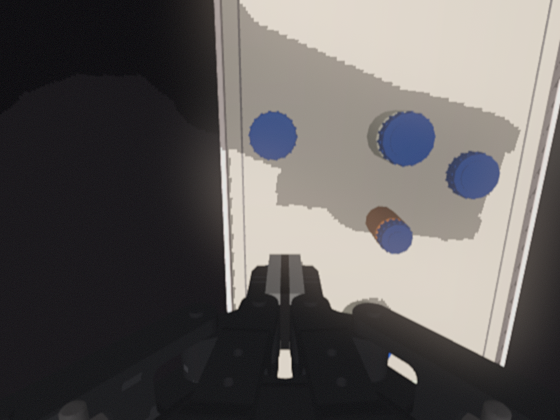

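The wrist view shows cap C at (273,135), the fingertips at (285,265), and the lane clear below them. I'll lower behind cap B.

step_arm(moves=[[-16,-1,30,0,0,0.007,0],[-16,-1,60,0,0,0.007,0],[-16,-1,90,0,0,0.007,0],[-16,-1,105,0,0,0.007,0],[-16,-1,112,0,0,0.007,0],[-16,-1,115,0,0,0.007,0],[-16,-1,115,0,0,0.007,0]])

```text
clock: 2.45
tcp_pos: [0.4994, -0.0486, 0.0589]
orientation: [2.096, 2.34, 0.0]
contact_force: [1.2, 0.7, -0.1]
grip_width: 0.0
gripper_force: 0.0
```

```bash
python3 - <<'E'
from h import *
o=r.get_obs();print(o["tcp_pos"],o["contact_force"])
go(.012,-.074,.055); go(.175,-.074,.055)
f=r.grab_frame("side"); cv2.imwrite("pics/s1.png",f["image"][:,:,::-1])
E
```

```text
[ 0.49943134 -0.0485988   0.05891448] [ 1.16221816  0.69265786 -0.10197501]
[ 0.499 -0.051  0.055] [-1.9 -0.8  3.9] [ 0.    -0.    -0.001]
[ 0.517 -0.213  0.055] [-164.9   -0.6    3.9] [ 0.    -0.    -0.001]
```

View pics/s1.png

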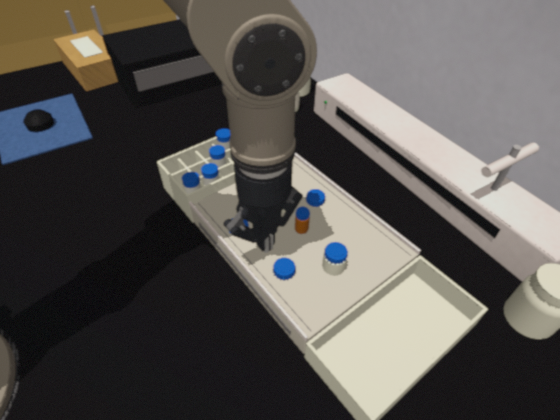

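The fingertips are at (267,245), behind cap B at (285,268), and the lane ahead is clear. I'll push now.

step_arm(moves=[[-10,-1,3,0,0,0,0],[-25,-1,3,0,0,0,0],[-40,-1,3,0,0,0,0],[-55,-1,3,0,0,0,0],[-70,-1,3,0,0,0,0],[-85,-1,3,0,0,0,0],[-100,-1,3,0,0,0,0],[-115,-1,3,0,0,0,0]])

```text
clock: 3.3
tcp_pos: [0.5111, -0.1645, 0.0561]
orientation: [2.096, 2.339, 0.001]
contact_force: [-0.1, 0.2, -0.1]
grip_width: 0.0001
gripper_force: 0.1
```

step_arm(moves=[[-15,0,0,0,0,0,0],[-30,0,0,0,0,0,0],[-45,0,0,0,0,0,0],[-60,0,0,0,0,0,0],[-65,0,0,0,0,0,0],[-65,0,0,0,0,0,0]])

```text
clock: 3.9
tcp_pos: [0.5178, -0.2288, 0.0556]
orientation: [2.098, 2.339, -0.0]
contact_force: [0.2, -0.4, -0.2]
grip_width: -0.0001
gripper_force: 0.0
```

```bash
python3 - <<'E'
from h import *
o=r.get_obs();print(o["tcp_pos"],o["contact_force"])
go(-.105,-.082,.16); go(-.105,-.082,.055)
f=r.grab_frame("side"); cv2.imwrite("pics/s2.png",f["image"][:,:,::-1])
E
```

```text
[ 0.51784331 -0.22879017  0.05561414] [ 0.22722091 -0.41383408 -0.20091255]
[0.478 0.065 0.16 ] [ 296.1   -7.8 -104.5] [-0.     0.    -0.002]
[0.478 0.065 0.055] [296.2  -7.8   0.5] [-0.     0.    -0.002]
```

View pics/s2.png

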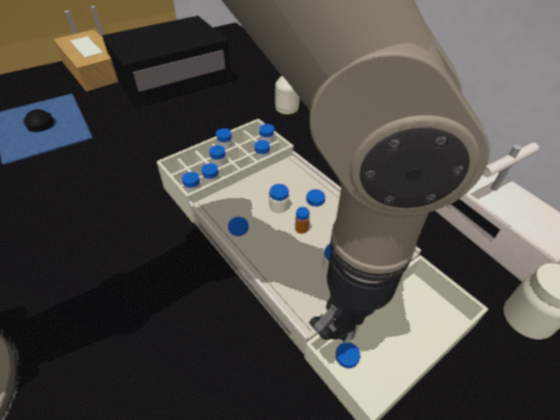

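Cap B lies in the tub at (348,355), and the jars and vial are standing. Next I lift and go behind cap C at (238,226).

step_arm(moves=[[0,0,-45,0,0,0,0],[0,0,-90,0,0,0,0],[45,-2,-105,0,0,0,0],[95,-4,-105,0,0,0,0],[145,-6,-105,0,0,0,0],[195,-8,-105,0,0,0,0],[245,-8,-105,0,0,0,0],[296,-8,-105,0,0,-0.002,0]])

```text
clock: 4.75
tcp_pos: [0.4765, 0.0674, 0.1608]
orientation: [-2.091, -2.344, -0.001]
contact_force: [1.5, 0.7, -0.0]
grip_width: 0.0003
gripper_force: 0.0
```

```bash
python3 - <<'E'
from h import *
f=r.grab_frame("top")
for c,a in blobs(f):
    if 215<c[0]<460: print(c.round(),a,ray(f,c,.064)[:2].round(3))
o=r.get_obs();print(o["tcp_pos"])
go(-.105,-.082,.055)
E
```

```text
[279. 167.] 209 [0.633 0.005]
[355. 196.] 202 [ 0.576 -0.131]
[268. 201.] 230 [0.571 0.027]
[304. 197.] 79 [ 0.576 -0.04 ]
[409. 226.] 190 [ 0.519 -0.227]
[275. 248.] 225 [0.484 0.017]
[0.4755445  0.07695721 0.16046193]
[0.478 0.065 0.055] [-12.9   1.  105.4] [-0.001 -0.005  0.014]
```

step_arm(moves=[[0,0,0,0,0,0,0],[0,0,30,0,0,0,0],[0,0,60,0,0,0,0],[0,0,85,0,0,0,0],[0,0,98,0,0,0,0],[0,0,104,0,0,0,0],[0,0,104,0,0,0,0],[0,0,104,0,0,0,0]])

```text
clock: 5.6
tcp_pos: [0.4783, 0.0643, 0.0575]
orientation: [2.094, 2.341, 0.002]
contact_force: [0.6, 0.6, 1.2]
grip_width: -0.0001
gripper_force: 0.0
```

```bash
python3 - <<'E'
from h import *
o=r.get_obs();print(o["tcp_pos"],o["contact_force"])
go(-.105,-.082,.055); go(.18,-.078,.055)
E
```

```text
[0.47833917 0.06434645 0.05748396] [0.60639632 0.60001212 1.19236818]
[0.478 0.065 0.055] [ 0.5 -0.3  2.5] [ 0.001 -0.     0.001]
[ 0.513 -0.218  0.055] [-284.5    3.5    2.4] [ 0.001 -0.     0.001]
```

step_arm(moves=[[-10,0,1,0,0,0,0],[-25,0,1,0,0,0,0],[-40,0,1,0,0,0,0],[-55,0,1,0,0,0,0],[-70,0,1,0,0,0,0],[-85,0,1,0,0,0,0],[-100,0,1,0,0,0,0],[-115,0,1,0,0,0,0]])

```text
clock: 6.4
tcp_pos: [0.491, -0.0512, 0.0565]
orientation: [2.093, 2.341, 0.002]
contact_force: [0.4, -0.4, 0.2]
grip_width: 0.0003
gripper_force: 0.0
```

```bash
python3 - <<'E'
from h import *
o=r.get_obs();print(o["tcp_pos"],o["contact_force"])
f=r.grab_frame("side"); cv2.imwrite("pics/s3.png",f["image"][:,:,::-1])
go(.18,-.080,.055)
E
```

```text
[ 0.49097084 -0.05117776  0.05647683] [ 0.37895347 -0.36361513  0.17676607]
[ 0.511 -0.218  0.055] [-165.4    2.4    2. ] [ 0.002  0.002 -0.002]
```

View pics/s3.png

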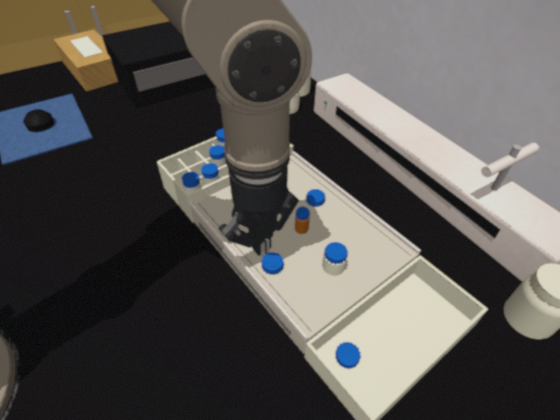

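Cap C at (272,263) is riding in front of the fingers, and cap B is in the tub at (348,355). I'll keep pushing.

step_arm(moves=[[-15,0,0,0,0,0,0],[-30,0,0,0,0,0,0],[-45,0,0,0,0,0,0],[-60,0,0,0,0,0,0],[-75,0,0,0,0,0,0],[-90,0,0,0,0,0,0],[-105,0,0,0,0,0,0],[-120,0,0,0,0,0,0]])

```text
clock: 7.25
tcp_pos: [0.5041, -0.1701, 0.0559]
orientation: [2.093, 2.342, 0.0]
contact_force: [-0.6, -0.8, 0.7]
grip_width: 0.0002
gripper_force: 0.1
```

step_arm(moves=[[-15,0,0,0,0,0,0],[-30,0,0,0,0,0,0],[-45,0,0,0,0,0,0],[-55,0,0,0,0,0,0],[-55,0,0,0,0,0,0]])

```text
clock: 7.75
tcp_pos: [0.51, -0.2257, 0.0557]
orientation: [2.096, 2.339, -0.001]
contact_force: [-0.2, 0.5, 0.1]
grip_width: -0.0
gripper_force: 0.0
```

```bash
python3 - <<'E'
from h import *
o=r.get_obs();print(o["tcp_pos"],o["contact_force"])
f=r.grab_frame("side"); cv2.imwrite("pics/s4.png",f["image"][:,:,::-1])
go(-.080,.066,.16)
E
```

```text
[ 0.50997409 -0.22574646  0.05571131] [-0.17183993  0.51575607  0.09351449]
[0.628 0.056 0.16 ] [ 265.9  148.2 -104.5] [-0. -0. -0.]
```

View pics/s4.png

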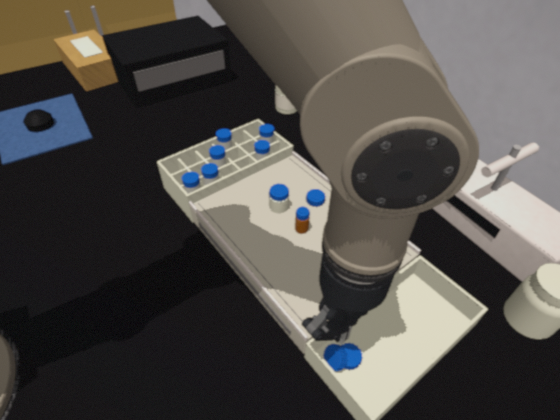

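Caps B and C are both in the tub at about (340,356). Next is cap A at (316,198).

step_arm(moves=[[0,0,-45,0,0,0,0],[0,0,-90,0,0,0,0],[30,20,-115,0,0,0,0],[75,42,-115,0,0,0,0],[120,65,-115,0,0,0,0],[165,90,-115,0,0,0,0],[210,115,-115,0,0,0,0],[245,135,-115,0,0,0,0]])

```text
clock: 8.6
tcp_pos: [0.6169, 0.0392, 0.1706]
orientation: [-2.089, -2.345, -0.001]
contact_force: [-0.1, -0.4, 0.2]
grip_width: 0.0005
gripper_force: 0.0
```

step_arm(moves=[[21,13,0,0,0,0,0],[21,13,10,0,0,0,0],[21,13,20,0,0,0,0],[21,13,20,0,0,0,0]])

```text
clock: 9.0
tcp_pos: [0.6254, 0.0559, 0.1486]
orientation: [-2.094, -2.339, 0.006]
contact_force: [-0.3, 0.9, -0.3]
grip_width: -0.0002
gripper_force: 0.0
```

```bash
python3 - <<'E'
from h import *
o=r.get_obs();print(o["tcp_pos"],o["contact_force"])
go(-.080,.066,.055)
f=r.grab_frame("top")
for c,a in blobs(f):
    if 215<c[0]<460: print(c.round(),a,ray(f,c,.064)[:2].round(3))
E
```

```text
[0.62536644 0.0558856  0.14861847] [-0.26313264  0.916494   -0.25165041]
[0.628 0.056 0.055] [ 0.2  2.9 93.6] [-0.004  0.001 -0.   ]
[279. 167.] 217 [0.633 0.006]
[355. 196.] 203 [ 0.576 -0.131]
[271. 201.] 126 [0.571 0.021]
[304. 197.] 81 [ 0.576 -0.04 ]
[410. 225.] 153 [ 0.522 -0.231]
[409. 239.] 114 [ 0.496 -0.227]
```

step_arm(moves=[[0,2,25,0,0,0,0],[0,2,50,0,0,0,0],[0,2,75,0,0,0,0],[0,2,87,0,0,0,0],[0,2,92,0,0,0,0],[0,2,92,0,0,0,0],[0,2,92,0,0,0,0]])

```text
clock: 9.75
tcp_pos: [0.6302, 0.0572, 0.0598]
orientation: [2.093, 2.341, 0.002]
contact_force: [0.4, 0.1, 0.0]
grip_width: -0.0003
gripper_force: 0.0
```

```bash
python3 - <<'E'
from h import *
o=r.get_obs();print(o["tcp_pos"],o["contact_force"])
go(-.080,.066,.055);go(.18,.066,.055)
E
```

```text
[0.63022701 0.0571758  0.05984498] [0.37198901 0.09594452 0.00976075]
[0.628 0.056 0.055] [-0.6 -2.5  4.8] [ 0.002 -0.     0.001]
[ 0.657 -0.202  0.055] [-260.6   -2.7    4.8] [ 0.002 -0.     0.001]
```

step_arm(moves=[[-8,-2,3,0,0,0,0],[-20,-2,3,0,0,0,0],[-35,-2,3,0,0,0,0],[-50,-2,3,0,0,0,0],[-65,-2,3,0,0,0,0],[-80,-2,3,0,0,0,0],[-95,-2,3,0,0,0,0],[-110,-2,3,0,0,0,0]])

```text
clock: 10.55
tcp_pos: [0.6398, -0.0536, 0.0556]
orientation: [2.094, 2.342, -0.0]
contact_force: [0.7, 0.3, 0.0]
grip_width: 0.0002
gripper_force: 0.1
```

```bash
python3 - <<'E'
from h import *
o=r.get_obs();print(o["tcp_pos"],o["contact_force"])
f=r.grab_frame("side"); cv2.imwrite("pics/s5.png",f["image"][:,:,::-1])
go(.185,.066,.055)
E
```

```text
[ 0.63979541 -0.05363183  0.0556492 ] [0.67301554 0.34218629 0.02627618]
[ 0.657 -0.207  0.055] [-150.7    1.     1.3] [ 0.     0.002 -0.002]
```

View pics/s5.png

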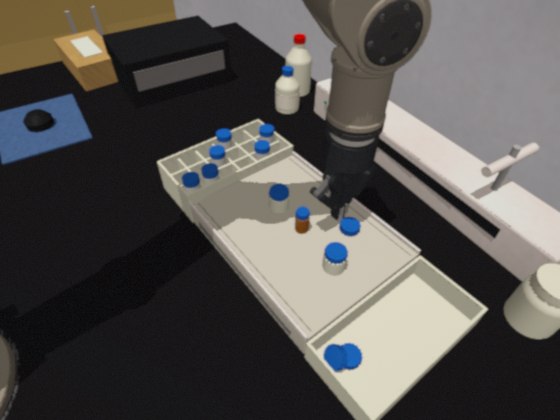

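Cap A at (350,227) is in front of the fingers and the jars are untouched. I'll finish the sweep.

step_arm(moves=[[-15,0,0,0,0,0,0],[-30,0,0,0,0,0,0],[-45,0,0,0,0,0,0],[-60,0,0,0,0,0,0],[-75,0,0,0,0,0,0],[-90,0,0,0,0,0,0],[-105,0,0,0,0,0,0],[-120,0,0,0,0,0,0]])

```text
clock: 11.4
tcp_pos: [0.6532, -0.1727, 0.0556]
orientation: [-2.094, -2.342, -0.0]
contact_force: [0.2, -0.6, 0.1]
grip_width: 0.0001
gripper_force: 0.0
```

step_arm(moves=[[-15,0,0,0,0,0,0],[-30,0,0,0,0,0,0],[-35,0,0,0,0,0,0],[-35,0,0,0,0,0,0],[-35,0,-40,0,0,0,0],[-35,0,-80,0,0,0,0],[-35,0,-120,0,0,0,0],[-35,0,-140,0,0,0,0]])

```text
clock: 12.2
tcp_pos: [0.6587, -0.2055, 0.1998]
orientation: [2.089, 2.341, 0.005]
contact_force: [0.3, -0.0, 0.4]
grip_width: -0.0001
gripper_force: 0.0
```

step_arm(moves=[[150,0,0,0,0,0,0],[150,0,0,0,0,0,0],[150,0,0,0,0,0,0],[150,0,0,0,0,0,0],[150,0,0,0,0,0,0]])

```text
clock: 12.7
tcp_pos: [0.6402, -0.0538, 0.1956]
orientation: [-2.087, -2.347, -0.001]
contact_force: [-0.1, -0.5, -0.2]
grip_width: -0.0002
gripper_force: 0.0
```

```bash
python3 - <<'E'
from h import *
o=r.get_obs();print(o["tcp_pos"],o["contact_force"])
f=r.grab_frame("side"); cv2.imwrite("pics/s6.png",f["image"][:,:,::-1])
f=r.grab_frame("top"); 
for c,a in blobs(f):
    if 215<c[0]<460: print(c.round(),a,ray(f,c,.064)[:2].round(3))
E
```

```text
[ 0.64015506 -0.05384918  0.1956208 ] [-0.14836746 -0.49256433 -0.24808695]
[400. 153.] 197 [ 0.653 -0.217]
[268. 201.] 200 [0.57  0.027]
[409. 231.] 340 [ 0.51  -0.229]
```

View pics/s6.png

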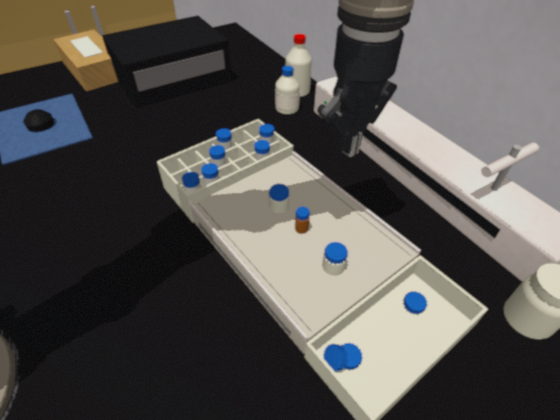

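All three caps are in the tub, at (415,302) and (340,356). The jars and vial are upright and have not moved.

step_arm(moves=[[0,0,0,0,0,0,0],[0,0,0,0,0,0,0],[0,0,0,0,0,0,0]])

```text
clock: 13.1
tcp_pos: [0.6402, -0.0582, 0.1956]
orientation: [2.096, 2.341, -0.0]
contact_force: [0.9, -0.2, 0.8]
grip_width: -0.0
gripper_force: 0.0
```

```bash
python3 -c "
from bench import r
print(r.hand_in())"
```

```text
the job is handed in; nothing more can be done
None
```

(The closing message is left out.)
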